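# Set the citrus juicer up for limes

## Robot

A 6-joint arm with a two-finger parallel gripper is mounted at the origin on a cart in front of the work surface, level with it; the furniture and walls round the work are solid. World frame = base frame: x ahead of the robot, y to its left, z up, the work surface at z = 0. Lengths are in m, angles in rad, forces in N, time in s.
With the tool pointing down it reaches from about 0.25 to 0.775 m from the base axis. Payload 8.9 kg.
Tool frame: the origin (TCP) lies midway between the tips of the shut fingers; the grasp point (between the pads) lies 19 mm behind it; z points along the fingers, y is the line along which they close (so a half turn about z gives the same grasp; the last joint's range is limited). The gripper opens to 85 mm and grips with 20 to 120 N. Pads are 22 mm wide; open, the fingers measure 114 mm over their backs; the gripper's body (76 mm by 85 mm) begins 54 mm behind the grasp point. The pads swing forward as they close: fully open they stand 13 mm farther back than shut.
Start: joints at [1.181, 0.291, -0.153, 1.127, 0, 1.431], TCP at [0.13, 0.509, 0.231] pointing down, gripper open.
Joint ranges: [-2.52, 2.52], [-0.91, 1.74], [-1.3, 1.37], [-1.96, 2.02], [-1.52, 1.47], [-3.14, 3.14]. Speed limits (rad/s): [2.22, 2.22, 2.79, 3.14, 3.14, 3.14].

## Interface

Orientations are given as a rotation vector (axis times angle).
In Python, from station import robot gives the robot as it stands. The module is installed in compiled form; this text tells all that it offers.
- The arm moves only by the shell command python3 -m inch 'ROWS' [FORCE]. ROWS is JSON, one flat list of numbers, 5 for each row, row after row: the opening, from -1 (shut) to 1 (fully open), then the shift along the tool's x, y, z in mm, then the turn about the tool's z in degrees. A call has 1 to 20 rows; each row shifts and turns the commanded pose from where the row before left it, along the tool's axes as they then stand; what a row does not reach is not made up. A row lasts 1/8 s, in which the tool goes at most 62.5 mm and 10.7 degrees, less where a joint would pass 70% of its speed; a pose out of reach is approached as far as the arm can. A call is refused whole if a number of a shift passes 62.5 or a number of a turn 10.7, either way. A call with a gripper value outside its range is refused whole. The fingers move at their own pace and stop on an object; FORCE is the grip in N (left out, the last holds). Time passes only in rows, so rows that do not move let the fingers close. It gives the time, the measured TCP pose, the force, the opening and the grip force at its end, in the units of the state.
- robot.read_state(): the state, without advancing time (a new reading comes with each control period).
- robot.camera(name): name is "side" or "top" or "wrist"; returns (picture, depth): 384x512x3 uint8, red, green, blue; 384x512 float32, m along the optical axis (not along the pixel's ray), 0 where there is no reading.
- robot.get_calibration(name): a dict with "camera_matrix" (3x3 intrinsics, pixels), "D" ([k1, k2, p1, p2, k3] as OpenCV has them; the pictures are not rectified), "extrinsics" (4x4, takes a point from camera to world coordinates); the wrist camera has in their place "tool_from_camera" (4x4, takes a point from camera to tool coordinates, whose origin is the TCP and whose axes are the flange's). Camera axes: x right, y up, looking along -z (the intrinsics and any distortion apply to the point x, -y, -z); pixel columns grow to the right and rows downward; lengths in m; the calibration is good to about 2 mm. A picture is of the moment at which its call begins: read the wrist's pose just before it. get_calibration takes no time and is no camera call.
- robot.job_done(): hands the job in; it is judged then, once.
The state is a dict: "time_s": time; "q": joint angles; "joint_vel": joint speeds; "tau": joint torques, N m; "tcp_pos": TCP position; "tcp_rot": TCP orientation; "contact_force": force on the tool from outside, world axes, zero at the start; "moment": the same for the moment, N m; "finger_gap": finger opening in m; "grasp_force": force on a finger pad.
Only numpy, scipy, OpenCV 4.12 (cv2) and the standard library are available. Lean on these libraries where they do the work, as an engineer would, in place of code of your own. Each camera call takes 0.05 s, during which the arm holds its last target. There are 200 camera calls.

## Task

The juicer is still set for large fruit; get it ready for limes. Loosen the jam nut by its handle, turn the squeeze-gap adjuster until its pointer stands at the one long mark on the dial, and tighten the jam nut again fully without losing the setting. Also put every lime from the sheet pan into the juicer's feed basket (not the lemon) and set the juice tap half open, at 45 degrees, leaving the tumbler under the spout where it is.

Things in the scene. Friction and masses are not known exactly. Their poses are not given: they have to be found in the camera images.
- lime_a_mid (a point): the middle of a green lime, an egg-round fruit about 52 x 43 x 42 mm, its long axis along its own x at the start; it starts lying in the sheet pan among the other fruit. Each run has only three to five of the limes; the others are absent (None).
- lime_b_mid (a point): the middle of a green lime, an egg-round fruit about 53 x 46 x 48 mm, its long axis along its own x at the start; it starts lying in the sheet pan among the other fruit. Each run has only three to five of the limes; the others are absent (None).
- lime_c_mid (a point): the middle of a green lime, an egg-round fruit about 52 x 43 x 42 mm, its long axis along its own x at the start; it starts lying in the sheet pan among the other fruit. Each run has only three to five of the limes; the others are absent (None).
- lime_d_mid (a point): the middle of a green lime, an egg-round fruit about 53 x 46 x 48 mm, its long axis along its own x at the start; it starts lying in the sheet pan among the other fruit. Each run has only three to five of the limes; the others are absent (None).
- lime_e_mid (a point): the middle of a green lime, an egg-round fruit about 52 x 43 x 42 mm, its long axis along its own x at the start; it starts lying in the sheet pan among the other fruit. Each run has only three to five of the limes; the others are absent (None).
- lemon_mid (a point): the middle of the one lemon, yellow and plainly larger than the limes (83 x 58 x 58 mm, long axis along its own x); it lies in the sheet pan among the limes and is not wanted in the juicer
- sheet_pan: fixed aluminium sheet pan left of the juicer that holds the fruit: 300 mm along its own x, 230 mm along its own y, floor 3 mm thick, sides up to 15 mm above its underside; origin at the centre of its underside. Wine bottles 300 mm tall stand behind its far end, and 0.76 m ahead of the robot a tall board rises along the whole back of the work surface: draw the arm in before swinging across
- juicer: fixed citrus juicer; own x points to its back, y to its left; origin on the work surface under the middle of the housing (200 mm deep, 310 mm wide). Right half (-y): press head 168 mm high, wire feed basket on top, window in front. Left half (+y): gear block 118 mm high with dial, jam nut and adjuster on top. The spout pipe with the tap comes out of the front (-x) over a 150 mm square drip tray
- basket (a point): centre of the floor of the feed basket on top of the press head, 170 mm above the work surface; axes as the juicer's. The basket is open above; inside it measures 156 mm along x and 146 mm along y, its wire sides are 6 mm thick and stand 58 mm above this point
- jam_nut (a joint): angle of the jam nut in rad: 0 fully tight (firm stop), growing counter-clockwise seen from above (looser) up to 1.5. Below about 0.25 it clamps the adjuster, beyond that the adjuster is free. It stays where it is left and takes 6 to 10 N at its handle. Steel hexagon nut, 42 mm over flats, on the boss right under the adjuster's knob, same vertical axis, with one radial handle
- nut_handle (a point): grip point on the axis of the upright round black grip at the end of the jam nut's radial handle: 15 mm diameter, from 29 mm below this point to 17 mm above it (handle bar 26 mm below), 64 mm from the nut's vertical axis, 173 mm above the work surface. It goes round adjuster_axis as the nut turns
- adjuster_axis (a point): point on the common vertical axis of jam nut and adjuster, at the height to grip the adjuster's wing: 190 mm above the work surface. The wing is a black upright bar 44 mm long, 13 mm thick, from 17 mm below this point to 11 mm above it, on a round knob of 42 mm diameter; the nut's top is 34 mm below this point
- gap_adjuster (a joint): angle of the squeeze-gap adjuster in rad, 0 to 3.8, growing counter-clockwise from above; its wing and black pointer point along the juicer's own x turned counter-clockwise by 2.70 rad plus this value. The dial's one long thick mark is at 0.80, the short ticks are 0.2 apart. Starts at 1.9 to 3.4. Clamped while the nut is tight; else turns with 0.06 Nm and stays where it is left
- pointer_tip (a point): tip of the adjuster's pointer, 48 mm from the adjuster's axis, 167 mm above the work surface, over the dial
- juice_tap (a joint): angle of the juice tap's lever in rad: 0 closed (lever across the pipe, pointing to the juicer's right, -y), 1.571 fully open (along the pipe, pointing to the front, -x); opens clockwise seen from above; half open is 0.785. Starts closed or nearly so, turns with about 0.15 Nm and stays where it is left
- valve_axis (a point): point on the vertical axis of the tap's lever, at the height to grip the lever, 172 mm above the work surface; axes as the juicer's
- tap_handle (a point): grip point on the tap's lever, 60 mm from the valve_axis: the lever's black sleeve is 13 mm thick, 18 mm high and reaches from 26 to 82 mm from that axis, top 9 mm above this point; it is free below for 65 mm (the tumbler's rim)
- tumbler: heavy glass tumbler, 76 mm diameter, 86 mm high, origin at the centre of its foot; stands on the drip tray under the spout to catch the juice and stays there

How it is judged:
On the way, in this order (a step that is already met when the one before it is completed fails the run):
1. the jam nut is loosened (turned at least 0.4 rad) (value of joint jam_nut above 0.4 rad), for 0.1 s.
2. with the jam nut loose, the adjuster's pointer is at the long mark (within 0.12 rad) (value of joint gap_adjuster between 0.68 and 0.92 rad and value of joint jam_nut above 0.28 rad), for 0.2 s.
3. the jam nut is tight again (within 0.12 rad of its stop) and the pointer still at the long mark (value of joint gap_adjuster between 0.68 and 0.92 rad and value of joint jam_nut below 0.12 rad), for 0.2 s.
At the end, for the whole second after the job is handed in: Every lime present lies at rest inside the feed basket (its middle within the basket's sides), the adjuster is at 0.80 within 0.12 rad, the jam nut tight within 0.12 rad of its stop, and the juice tap half open, 45 degrees within 8.5 degrees (0.785 +- 0.15 rad) (all of step 3 and value of joint juice_tap between 0.635 and 0.935 rad and x of lime_a_mid in the frame of basket between -0.08 and 0.08 m and y of lime_a_mid in the frame of basket between -0.08 and 0.08 m and z of lime_a_mid in the frame of basket between 0.005 and 0.06 m and linear speed of each of lime_a, lime_b, lime_c, lime_d, lime_e below 0.05 m/s and x of lime_b_mid in the frame of basket between -0.08 and 0.08 m and y of lime_b_mid in the frame of basket between -0.08 and 0.08 m and z of lime_b_mid in the frame of basket between 0.005 and 0.06 m and x of lime_c_mid in the frame of basket between -0.08 and 0.08 m and y of lime_c_mid in the frame of basket between -0.08 and 0.08 m and z of lime_c_mid in the frame of basket between 0.005 and 0.06 m and x of lime_d_mid in the frame of basket between -0.08 and 0.08 m and y of lime_d_mid in the frame of basket between -0.08 and 0.08 m and z of lime_d_mid in the frame of basket between 0.005 and 0.06 m and x of lime_e_mid in the frame of basket between -0.08 and 0.08 m and y of lime_e_mid in the frame of basket between -0.08 and 0.08 m and z of lime_e_mid in the frame of basket between 0.005 and 0.06 m); the robot touches nothing.
It fails at once if the lemon is put in the feed basket (x of lemon_mid in the frame of basket between -0.08 and 0.08 m and y of lemon_mid in the frame of basket between -0.08 and 0.08 m and z of lemon_mid in the frame of basket between 0.005 and 0.06 m).
It fails at once if the tumbler under the spout is shifted by more than 30 mm or tipped (distance of tumbler from where it was at the start of the episode above 0.03 m or angle between tumbler's own z axis and vertical above 0.5 rad).
Of lime_a, lime_b, lime_c, lime_d, lime_e only 3 to 5 are there at a start; the rules pass over those that are not, and their reading is None.
At some moment in a run one of lime_a, lime_b, lime_c, lime_d, lime_e may be knocked a few centimetres aside while the robot is not near it.
Once in a run the grip may slacken for a moment while it holds something.
It also fails if it takes over 210 s, if anything falls off the work surface, if the arm or the gripper's body presses on something with over 40 N, if the wrist force passes 120 N, or if a joint passes its speed limit or range.

## Working session

There is one attempt and no reset: what is moved stays moved. The work goes in short steps, Python scripts to look and compute and a shell command to move; the robot and the scene stay as the last step left them, time stands still between calls to the robot, and variables do not carry over. Pictures are saved under pics/ and viewed, at most 14 in all, crops included, and the job is handed in when it is done.

```bash
mkdir -p pics
cat > h.py <<'E'
import numpy as np, cv2
from scipy.spatial.transform import Rotation as R
from station import robot
def ext(n):
    c=robot.get_calibration(n)
    if 'extrinsics' in c: return c,np.array(c['extrinsics'])
    s=robot.read_state(); T=np.eye(4);T[:3,:3]=R.from_rotvec(s['tcp_rot']).as_matrix();T[:3,3]=s['tcp_pos']
    return c,T@np.array(c['tool_from_camera'])
def look(n,save=None):
    c,T=ext(n); im,d=robot.camera(n)
    if save: cv2.imwrite('pics/'+save,cv2.cvtColor(im,cv2.COLOR_RGB2BGR))
    return im,d,c,T
def rays(uv,c):
    p=cv2.undistortPoints(np.array(uv,float).reshape(-1,1,2),np.array(c['camera_matrix']),np.array(c['D'])).reshape(-1,2)
    return np.c_[p[:,0],-p[:,1],-np.ones(len(p))]
def onplane(uv,z,c,T):
    r=rays(uv,c)@T[:3,:3].T; o=T[:3,3]
    return o+r*((z-o[2])/r[:,2])[:,None]
def pts(uv,d,c,T):
    uv=np.array(uv).astype(int); r=rays(uv,c)*d[uv[:,1],uv[:,0]][:,None]
    return r@T[:3,:3].T+T[:3,3]
E
python3 - <<'E'
from h import *
s=robot.read_state();print(s['time_s'],s['tcp_pos'],s['tcp_rot'],s['contact_force'])
for n in('top','side','wrist'):
    im,d,c,T=look(n,n+'0.png'); print(n,T.round(3).tolist(),np.array(c['camera_matrix'])[0,0],(d>0).mean())
a=cv2.imread('pics/top0.png')
E
```

```text
0.0 [0.13011961 0.5081854  0.23074164] [-3.92820191e-01 -3.11659257e+00  1.92540113e-03] [ 0.67380932 -0.27788163  0.24697312]
top [[0.017, 0.999, -0.041, 0.468], [-1.0, 0.017, 0.002, 0.04], [0.002, 0.041, 0.999, 1.144], [0.0, 0.0, 0.0, 1.0]] 438.6750664800938 0.9958953857421875
side [[-0.994, 0.076, -0.083, 0.412], [-0.111, -0.772, 0.625, 0.758], [-0.016, 0.631, 0.776, 1.051], [0.0, 0.0, 0.0, 1.0]] 466.8150416095174 0.9958902994791666
wrist [[0.249, -0.93, -0.27, 0.061], [0.969, 0.239, 0.069, 0.527], [-0.0, -0.278, 0.96, 0.373], [0.0, 0.0, 0.0, 1.0]] 297.09094424888934 0.9961598714192709
```

View pics/top0.png

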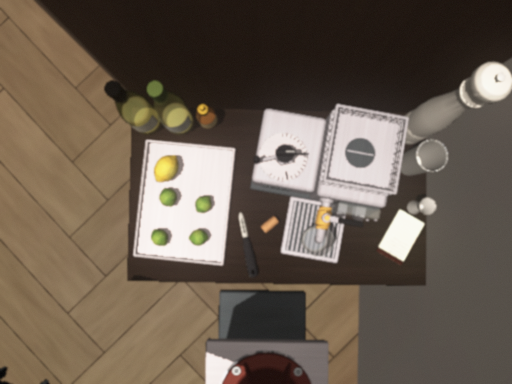

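View pics/side0.png

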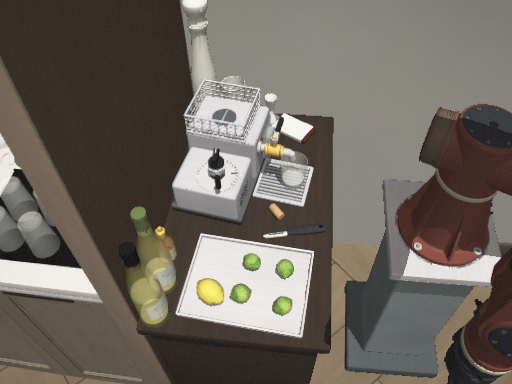

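The top view shows four limes at about (167,197), (203,203), (160,237) and (198,237), and the lemon at (165,168). The adjuster is at (287,155), the basket at (360,152) and the tap lever at (355,212). Next I measure and enlarge the dial.

Run:
```python
from h import *
im,d,c,T=look('top')
hsv=cv2.cvtColor(im,cv2.COLOR_RGB2HSV)
def blobs(m,lo):
    n,l,st,ce=cv2.connectedComponentsWithStats(m.astype(np.uint8)); return [(ce[i],st[i]) for i in range(1,n) if st[i,4]>lo]
g=(hsv[...,0]>32)&(hsv[...,0]<60)&(hsv[...,1]>120)&(hsv[...,2]>40)
for ce,st in blobs(g,60):
    print('green',ce.round(1),st[4],onplane([ce],0.025,c,T).round(4))
y=(hsv[...,0]>20)&(hsv[...,0]<31)&(hsv[...,1]>150)&(hsv[...,2]>120)
for ce,st in blobs(y,100): print('yellow',ce.round(1),st[4],onplane([ce],0.032,c,T).round(4))
# height map of everything
v,u=np.mgrid[0:384,0:512]; P=pts(np.c_[u.ravel(),v.ravel()],d,c,T).reshape(384,512,3)
z=P[...,2]
m=(abs(z-.118)<.012)&(u>245)&(u<335)&(v>100)&(v<210)
q=P[m][:,:2].astype(np.float32); print('gear',m.sum(),cv2.minAreaRect(q))
m=(abs(z-.226)<.012)&(u>310)&(u<420)&(v>90)&(v<215)
q=P[m][:,:2].astype(np.float32); print('basket rim',m.sum(),cv2.minAreaRect(q))
m=(abs(z-.195)<.02)&(u>255)&(u<315)&(v>130)&(v<180); print('wing',m.sum(),P[m].mean(0))
m=(z>.14)&(u>300)&(u<390)&(v>195)&(v<235);print('tap pts',m.sum(),P[m][::20].round(3).tolist())
big=cv2.resize(im[105:275,240:420],None,fx=4.4,fy=3.5*4.4/3.5*0.8,interpolation=cv2.INTER_CUBIC)
cv2.imwrite('pics/dial.png',cv2.cvtColor(cv2.resize(im[105:245,240:400],(800,600*700//600-100 if 0 else 600)),cv2.COLOR_RGB2BGR))
```

```text
green [154.1  87.4] 140 [[0.803  0.3049 0.025 ]]
green [166.  197.1] 113 [[0.5183 0.2656 0.025 ]]
green [201.4 204.4] 96 [[0.5013 0.1744 0.025 ]]
green [158.2 237.5] 129 [[0.4149 0.283  0.025 ]]
green [197.2 237.5] 122 [[0.4167 0.1833 0.025 ]]
yellow [163.9 167.2] 229 [[0.5943 0.2715 0.032 ]]
gear 4396 ((0.6132550835609436, -0.06409023702144623), (0.20544178783893585, 0.2108355164527893), 81.10737609863281)
basket rim 896 ((0.6194575428962708, -0.1949814110994339), (0.1588493287563324, 0.16988785564899445), 80.40838623046875)
wing 219 [ 0.61087026 -0.0180606   0.19194316]
tap pts 1513 [[0.522, -0.104, 0.143], [0.521, -0.145, 0.167], [0.522, -0.19, 0.169], [0.523, -0.235, 0.167], [0.519, -0.13, 0.165], [0.519, -0.174, 0.167], [0.52, -0.218, 0.173], [0.517, -0.122, 0.144], [0.517, -0.163, 0.17], [0.518, -0.209, 0.165], [0.519, -0.254, 0.165], [0.514, -0.154, 0.167], [0.515, -0.198, 0.172], [0.516, -0.244, 0.168], [0.513, -0.15, 0.155], [0.513, -0.191, 0.171], [0.514, -0.237, 0.169], [0.468, 0.04, 1.144], [0.511, -0.195, 0.166], [0.511, -0.239, 0.17], [0.509, -0.166, 0.141], [0.509, -0.
[... 585 characters left out ...]
.157, 0.144], [0.486, -0.202, 0.147], [0.487, -0.25, 0.141], [0.484, -0.184, 0.147], [0.485, -0.229, 0.148], [0.482, -0.173, 0.141], [0.482, -0.221, 0.146], [0.478, -0.119, 0.177], [0.48, -0.223, 0.147], [0.476, -0.123, 0.182], [0.478, -0.241, 0.146], [0.474, -0.142, 0.171], [0.471, -0.113, 0.145], [0.472, -0.152, 0.18], [0.469, -0.119, 0.18], [0.47, -0.163, 0.18], [0.467, -0.128, 0.178], [0.468, -0.171, 0.183], [0.465, -0.132, 0.17], [0.466, -0.174, 0.179], [0.463, -0.121, 0.179], [0.464, -0.173, 0.184], [0.46, -0.123, 0.143], [0.461, -0.18, 0.183], [0.458, -0.127, 0.145], [0.459, -0.196, 0.181], [0.457, -0.185, 0.179], [0.455, -0.191, 0.183], [0.449, -0.118, 0.146], [0.442, -0.118, 0.142]]
```

View pics/dial.png

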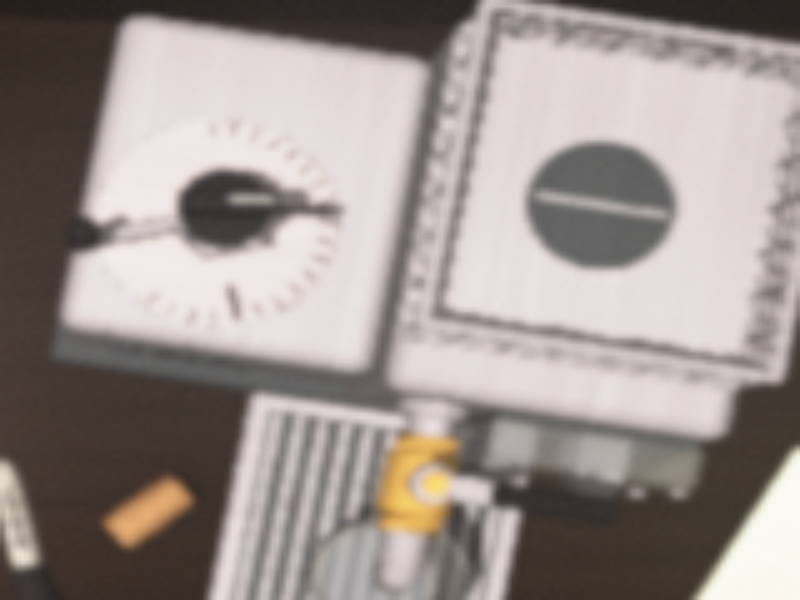

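The dial crop shows the adjuster axis near crop (230,210), with the pointer facing right (world −y). The long mark is at (233,300), the nut handle grip is at (82,232) on the left, and the tap lever points right. I'll go closer with the wrist camera.

```bash
cat >> h.py <<'E'
def goto(x,y,z,ydir=None,base=None):
    """print turn (deg about tool z), then tool-frame shift in mm after the turn; ydir = world angle (deg) of closing line; base=(pos,ydeg) else measured"""
    s=robot.read_state(); M=R.from_rotvec(s['tcp_rot']).as_matrix(); p=np.array(s['tcp_pos'])
    cur=np.degrees(np.arctan2(M[1,1],M[0,1])); t=0
    if ydir is not None: t=-((ydir-cur+90)%180-90)
    M2=M@R.from_euler('z',t,degrees=True).as_matrix()
    print('t %.2f ydir %.1f q6 %.2f turn %.1f shift'%(s['time_s'],cur,s['q'][5],t),((M2.T@(np.array([x,y,z])-p))*1000).round(1),'tilt',M[:,2].round(3),'pos',p.round(4),'q1',round(s['q'][0],2))
E
python3 -c "
from h import *
goto(.53,-.02,.32)
goto(.53,-.02,.32,81)
goto(.53,-.02,.32,0)"
```

```text
t 0.20 ydir 75.6 q6 1.43 turn 0.0 shift [-518.4 -412.7  -88.8] tilt [-0.    -0.001 -1.   ] pos [0.1302 0.5083 0.231 ] q1 1.18
t 0.20 ydir 75.6 q6 1.43 turn -5.4 shift [-477.5 -459.4  -88.8] tilt [-0.    -0.001 -1.   ] pos [0.1302 0.5083 0.231 ] q1 1.18
t 0.20 ydir 75.6 q6 1.43 turn 75.6 shift [-528.4  399.8  -88.8] tilt [-0.    -0.001 -1.   ] pos [0.1302 0.5083 0.231 ] q1 1.18
```

```bash
python3 -m inch '[1,0,0,-45,0, 1,0,0,-44,0, 1,-52,-41,0,0, 1,-52,-41,0,0, 1,-52,-41,0,0, 1,-52,-41,0,0, 1,-52,-41,0,0, 1,-52,-41,0,0, 1,-52,-41,0,0, 1,-52,-41,0,0, 1,-52,-41,0,0, 1,-51,-41,0,0, 1,0,0,0,0, 1,0,0,0,0]' 30
python3 - <<'E'
from h import *
im,d,c,T=look('wrist','w1.png')
cv2.imwrite('pics/w1b.png',cv2.cvtColor(cv2.resize(im,(800,600),interpolation=cv2.INTER_CUBIC),cv2.COLOR_RGB2BGR))
E
```

```text
time_s: 1.95
tcp_pos: [0.5088, 0.0116, 0.32]
tcp_rot: [-0.394, -3.116, -0.0]
contact_force: [0.2, 1.1, 0.3]
finger_gap: 0.0855
grasp_force: 0.0
```

View pics/w1b.png

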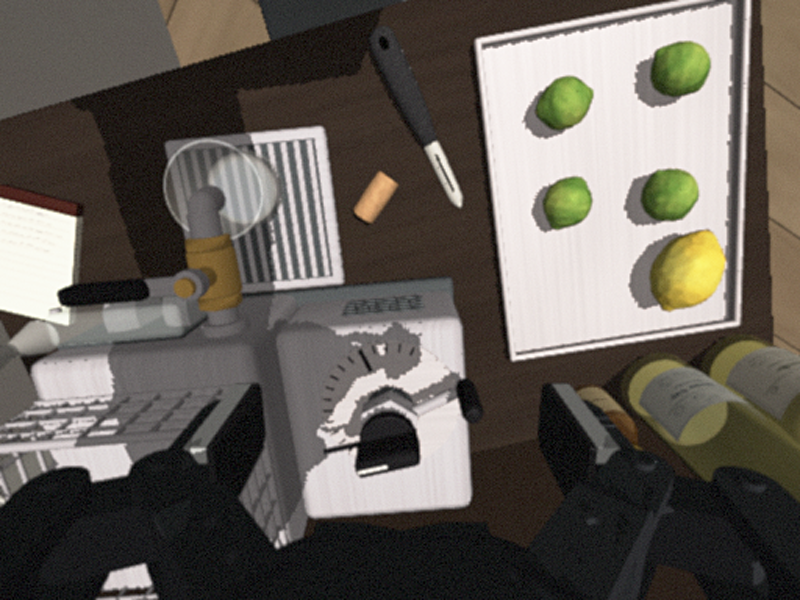

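The wrist view shows the pan with limes at (565,103), (680,68), (568,203) and (670,195), and the lemon at (690,270). The handle grip is at (470,400), pointer tip at (325,448), long mark at (366,358) and tap sleeve at (105,290). I'll get positions from depth.

Run:
```python
from h import *
from scipy.optimize import least_squares
for n in('top','wrist'):
    im,d,c,T=look(n); v,u=np.mgrid[0:384,0:512]; P=pts(np.c_[u.ravel(),v.ravel()],d,c,T).reshape(384,512,3)
    g=im.max(2); z=P[...,2]; A=np.array([.605,-.014])
    near=np.hypot(P[...,0]-A[0],P[...,1]-A[1])
    w=(g<75)&(near<.03)&(z>.190)&(z<.215); q=P[w][:,:2].astype(np.float32)
    print(n,'wing top',w.sum(),P[w].mean(0).round(4),cv2.minAreaRect(q))
    h=(g<75)&(near>.05)&(near<.085)&(P[...,1]>A[1]+.03)&(z>.178)&(z<.2); print('handle top',h.sum(),P[h].mean(0).round(4))
    t=(g<75)&(near>.028)&(near<.055)&(z>.155)&(z<.18)&(P[...,1]<A[1]);
    if t.sum(): k=P[t]; print('pointer',t.sum(),k.mean(0).round(4),k[near[t].argmax()].round(4))
    s=(g<60)&(z>.165)&(z<.195)&(abs(P[...,0]-.47)<.06)&(P[...,1]<-.13)&(P[...,1]>-.27); q=P[s][:,:2].astype(np.float32)
    print('tap sleeve',s.sum(),P[s].mean(0).round(4),cv2.minAreaRect(q))
    hsv=cv2.cvtColor(im,cv2.COLOR_RGB2HSV); o=(hsv[...,0]>10)&(hsv[...,0]<28)&(hsv[...,1]>130)&(z>.176)&(z<.2)&(abs(P[...,0]-.47)<.06)&(P[...,1]<-.08); print('tap knob',o.sum(),P[o].mean(0).round(4))
    r=(abs(z-.226)<.008)&(P[...,1]<-.07)&(P[...,1]>-.32)&(P[...,0]>.5); q=P[r][:,:2].astype(np.float32); print('rim',r.sum(),cv2.minAreaRect(q))
```

```text
top wing top 0 [nan nan nan] ((0.0, 0.0), (0.0, 0.0), 0.0)
handle top 0 [nan nan nan]
tap sleeve 62 [ 0.4603 -0.1884  0.1809] ((0.4600693881511688, -0.18875348567962646), (0.023603757843375206, 0.012760342098772526), 78.99816131591797)
tap knob 0 [nan nan nan]
rim 837 ((0.6454097032546997, -0.19437135756015778), (0.24935172498226166, 0.24262401461601257), 89.84710693359375)
wrist wing top 497 [ 0.6109 -0.0212  0.1978] ((0.61330246925354, -0.02295774407684803), (0.041089124977588654, 0.011855514720082283), 89.75720977783203)
handle top 134 [0.5973 0.0398 0.1865]
pointer 48 [ 0.613  -0.0547  0.1689] [ 0.614  -0.0676  0.1679]
tap sleeve 779 [ 0.4633 -0.1681  0.1787] ((0.48285090923309326, -0.2056785523891449), (0.037542425096035004, 0.12791116535663605), 27.175067901611328)
tap knob 127 [ 0.4716 -0.124   0.1802]
rim 812 ((0.5482285022735596, -0.16278088092803955), (0.14296996593475342, 0.039864275604486465), 61.416725158691406)<stdin>:8: RuntimeWarning: Mean of empty slice.
  ret = um.true_divide(
<stdin>:9: RuntimeWarning: Mean of empty slice.
<stdin>:14: RuntimeWarning: Mean of empty slice.
```

```bash
python3 -c "
from h import *
goto(.597,.040,.23,14.3)
goto(.597,.040,.157,14.3)
im,d,c,T=look('wrist'); m=onplane([[234,229]],.12,c,T)[0]; print(m,np.degrees(np.arctan2(m[1]+.0225,m[0]-.613)))
print(d[229,234], pts([[234,229]],d,c,T))"
python3 -m inch '[0.1,0,0,0,10.2, 0.1,0,0,0,10.2, 0.1,0,0,0,10.2, 0.1,0,0,0,10.2, 0.1,0,0,0,10.2, 0.1,0,0,0,10.3, 0.1,0,0,0,0]'
python3 -c "
from h import *
goto(.597,.040,.157,14.3)"
```

```text
t 2.10 ydir 75.7 q6 0.13 turn 61.4 shift [ 4.7 92.4 90.6] tilt [ 0.  0. -1.] pos [0.5086 0.0126 0.3206] q1 -0.12
t 2.10 ydir 75.7 q6 0.13 turn 61.4 shift [  4.7  92.4 163.6] tilt [ 0.  0. -1.] pos [0.5086 0.0126 0.3206] q1 -0.12
[ 0.56984144 -0.0305408   0.12      ] -169.4463143999259
0.3701785 [[ 0.57042385 -0.03081713  0.11846472]]
time_s: 3.02
tcp_pos: [0.5089, 0.0123, 0.3206]
tcp_rot: [1.924, 2.483, 0.0]
contact_force: [0.1, 0.0, 0.8]
finger_gap: 0.0469
grasp_force: 0.0
t 3.02 ydir 14.5 q6 1.20 turn 0.2 shift [  5.1  92.1 163.7] tilt [ 0. -0. -1.] pos [0.5089 0.0123 0.3206] q1 -0.12
```

```bash
python3 -m inch '[0.1,2,31,20,0, 0.1,2,31,20,0, 0.1,1,30,20,0, 0.1,0,0,30,0, 0.1,0,0,30,0, 0.1,0,0,22,0, 0.1,0,0,21,0, 0.1,0,0,0,0, -0.6,0,0,0,0, -0.8,0,0,0,0, -1,0,0,0,0, -1,0,0,0,0, -1,0,0,0,0]' 40
python3 - <<'E'
from h import *
goto(.597,.040,.157,14.3)
im,d,c,T=look('wrist','w2.png')
E
```

```text
time_s: 4.65
tcp_pos: [0.5981, 0.0394, 0.1587]
tcp_rot: [1.925, 2.48, 0.003]
contact_force: [0.1, 1.9, 5.9]
finger_gap: 0.0135
grasp_force: 39.2
t 4.65 ydir 14.4 q6 1.26 turn 0.1 shift [ 0.8 -0.9  1.7] tilt [ 0.003  0.    -1.   ] pos [0.5981 0.0394 0.1587] q1 -0.06
```

View pics/w2.png

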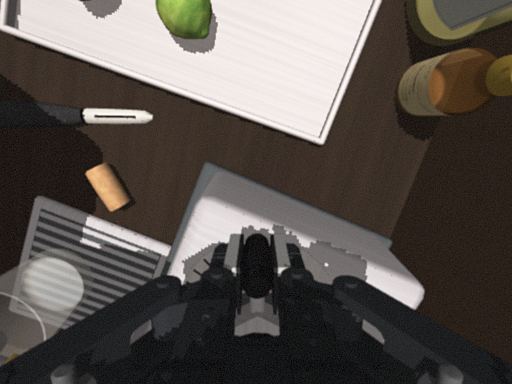

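The grip is centred between the pads at (257,265). Now I loosen the nut.

```bash
python3 -m inch '[-1,-0.2,-4.5,-1,-4, -1,-0.2,-4.5,0,-4, -1,-0.2,-4.5,0,-4, -1,-0.2,-4.5,0,-4, -1,-0.2,-4.5,0,-4, -1,-0.2,-4.5,0,-4, -1,-0.2,-4.5,0,-4, -1,-0.2,-4.5,0,-4, -1,-0.2,-4.5,0,-4, -1,-0.2,-4.5,0,-4, -1,-0.2,-4.5,0,-4, -1,0,0,0,0, -1,0,0,0,0]'
python3 -c "
from h import *
goto(.597,.040,.157,58)
p=robot.read_state()['tcp_pos'];print(np.hypot(p[0]-.613,p[1]+.0225),np.degrees(np.arctan2(p[1]+.0225,p[0]-.613)))"
```

```text
time_s: 6.32
tcp_pos: [0.5583, 0.0101, 0.1587]
tcp_rot: [0.859, 3.022, -0.0]
contact_force: [-2.6, 0.3, 6.0]
finger_gap: 0.0136
grasp_force: 40.2
t 6.33 ydir 58.2 q6 0.44 turn 0.2 shift [-17.   45.8   1.7] tilt [-0. -0. -1.] pos [0.5583 0.0101 0.1587] q1 -0.11
0.06367664811506404 149.1874814309793
```

```bash
python3 -m inch '[-0.3,0,0,0,0, -0.3,0,0,0,0, -0.3,0,0,0,0, -0.3,0,0,-30,0, -0.3,0,0,-40,0, -0.1,0,0,-20,-10.1, -0.1,0,0,0,-10.1, -0.1,0,0,0,-10.1, -0.1,0,0,0,-10.2, -0.1,0,0,0,-10.2, -0.1,0,0,0,-10.2, -0.1,0,0,0,-10.2, -0.1,0,0,0,-10.2, -0.1,0,0,0,-10.2, -0.1,0,0,0,-10.1, -0.1,0,0,0,-10.1, -0.1,0,0,0,-10.1, -0.1,0,0,0,0]'
python3 - <<'E'
from h import *
goto(.613,-.0225,.175,179.8)
im,d,c,T=look('wrist')
v,u=np.mgrid[0:384,0:512]; P=pts(np.c_[u.ravel(),v.ravel()],d,c,T).reshape(384,512,3)
g=im.max(2); z=P[...,2]; near=np.hypot(P[...,0]-.613,P[...,1]+.0225)
w=(g<75)&(near<.03)&(z>.190)&(z<.215); q=P[w][:,:2].astype(np.float32); print(w.sum(),cv2.minAreaRect(q) if w.sum() else 0)
im,d,c,T=look('top')
P=pts(np.c_[u.ravel(),v.ravel()],d,c,T).reshape(384,512,3)
g=im.max(2); z=P[...,2]; near=np.hypot(P[...,0]-.613,P[...,1]+.0225)
w=(g<75)&(near<.03)&(z>.190)&(z<.215); q=P[w][:,:2].astype(np.float32); print(w.sum(),cv2.minAreaRect(q) if w.sum() else 0)
E
```

```text
time_s: 8.57
tcp_pos: [0.5585, 0.0101, 0.2482]
tcp_rot: [2.222, -2.22, 0.0]
contact_force: [-0.5, 0.9, 0.2]
finger_gap: 0.0386
grasp_force: 0.0
t 8.57 ydir -179.9 q6 -1.68 turn 0.3 shift [ 32.4 -54.7  73.2] tilt [-0. -0. -1.] pos [0.5585 0.0101 0.2482] q1 -0.11
1245 ((0.6149349212646484, -0.02514933981001377), (0.042073700577020645, 0.013752867467701435), 89.62460327148438)
0 0
```

```bash
python3 -m inch '[-0.1,17,-28,0,0, -0.1,17,-27.5,0,0, -0.1,0,0,0,0, -0.1,0,0,30,0, -0.1,0,0,25,0, -0.1,0,0,18,0, -0.1,0,0,0,0, -0.6,0,0,0,0, -0.8,0,0,0,0, -1,0,0,0,0, -1,0,0,0,0, -1,0,0,0,0]' 40
python3 -c "
from h import *
goto(.614,-.024,.175,179.8)"
```

```text
time_s: 10.18
tcp_pos: [0.6151, -0.0235, 0.1762]
tcp_rot: [-2.223, 2.218, -0.002]
contact_force: [5.2, 1.3, 4.0]
finger_gap: 0.0122
grasp_force: 44.7
t 10.18 ydir -179.9 q6 -1.73 turn 0.3 shift [0.5 1.1 1.2] tilt [ 0.002  0.    -1.   ] pos [ 0.6151 -0.0235  0.1762] q1 -0.16
```

```bash
python3 -m inch '[-1,0,-1,-1,7.9, -1,0,0,0,7.9, -1,0,0,0,7.9, -1,0,0,0,7.9, -1,0,0,0,7.9, -1,0,0,0,7.9, -1,0,0,0,7.9, -1,0,0,0,7.9, -1,0,0,0,7.9, -1,0,0,0,7.9, -1,0,0,0,0, -1,0,0,0,0, -1,0,0,0,0]'
python3 -c "
from h import *
goto(.614,-.024,.175,101);print(robot.read_state()['moment'])"
```

```text
time_s: 11.8
tcp_pos: [0.6168, -0.0249, 0.1763]
tcp_rot: [-0.303, 3.124, -0.003]
contact_force: [12.2, -4.5, -8.1]
finger_gap: 0.0121
grasp_force: 43.4
t 11.80 ydir 101.1 q6 -0.35 turn 0.1 shift [2.6 1.4 1.3] tilt [ 0.003 -0.002 -1.   ] pos [ 0.6168 -0.0249  0.1763] q1 -0.16
[-0.6662924  -2.10184841 -0.03540888]
```

```bash
python3 -m inch '[-0.4,0,0,0,0, -0.4,0,0,0,0, -0.3,0,0,0,0, -0.3,0,0,0,0, -0.3,0,0,-30,0, -0.3,0,0,-40,0, -0.3,40,0,-30,0, -0.3,40,0,0,0, -0.3,0,0,0,0, -0.3,0,0,0,0]'
python3 - <<'E'
from h import *
goto(.614,-.024,.175,58)
im,d,c,T=look('wrist')
cv2.imwrite('pics/w3.png',cv2.cvtColor(cv2.resize(im,(768,576)),cv2.COLOR_RGB2BGR))
v,u=np.mgrid[0:384,0:512]; P=pts(np.c_[u.ravel(),v.ravel()],d,c,T).reshape(384,512,3)
g=im.max(2); z=P[...,2]; near=np.hypot(P[...,0]-.614,P[...,1]+.024)
w=(g<75)&(near<.03)&(z>.190)&(z<.215); q=P[w][:,:2].astype(np.float32); print(w.sum(),cv2.minAreaRect(q))
t=(g<75)&(near>.028)&(near<.055)&(z>.158)&(z<.18);k=P[t];print(t.sum(),k.mean(0),k[near[t].argmax()])
h=(g<75)&(near>.05)&(near<.085)&(z>.178)&(z<.2);print('handle',h.sum(),P[h].mean(0))
E
```

```text
time_s: 13.05
tcp_pos: [0.537, -0.0392, 0.2765]
tcp_rot: [-0.304, 3.126, -0.0]
contact_force: [0.6, 0.5, -0.3]
finger_gap: 0.0299
grasp_force: 0.0
t 13.05 ydir 101.1 q6 -0.40 turn 43.1 shift [-57.1  53.6 101.6] tilt [ 0.001 -0.    -1.   ] pos [ 0.537  -0.0392  0.2765] q1 -0.21
562 ((0.6130933165550232, -0.02431878075003624), (0.042412132024765015, 0.01201907079666853), 11.108118057250977)
79 [ 0.57791724 -0.03127281  0.16755443] [ 0.56760323 -0.03422358  0.16769435]
handle 222 [0.55783097 0.00855273 0.18665074]
```

View pics/w3.png

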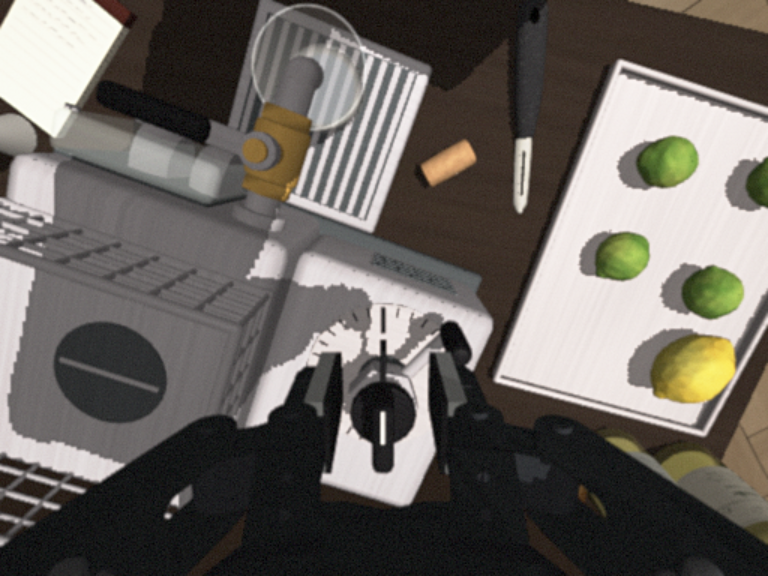

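The picture shows the pointer on the long mark (383,330). Wing measures 191.1°, as targeted. Now I retighten.

```bash
python3 -m inch '[-0.3,0,0,0,10.7, -0.3,0,0,0,10.7, -0.3,0,0,0,10.7, -0.3,0,0,0,10.7, -0.3,0,0,0,0]'
python3 -c "
from h import *
goto(.558,.010,.159,58.2)"
```

```text
time_s: 13.72
tcp_pos: [0.5372, -0.039, 0.2758]
tcp_rot: [-0.855, -3.023, -0.0]
contact_force: [-0.6, 0.5, 0.0]
finger_gap: 0.0299
grasp_force: 0.0
t 13.72 ydir 58.4 q6 0.34 turn 0.2 shift [  8.1  52.6 116.8] tilt [-0.001  0.    -1.   ] pos [ 0.5372 -0.039   0.2758] q1 -0.21
```

```bash
python3 -m inch '[-0.3,4,26,0,0, -0.3,4,26.5,20,0, -0.3,0,0,30,0, -0.3,0,0,40,0, -0.3,0,0,26,0, -0.3,0,0,0,0, -0.6,0,0,0,0, -0.8,0,0,0,0, -1,0,0,0,0, -1,0,0,0,0]' 40
python3 -m inch '[-1,-0.2,4.5,-1,4, -1,-0.2,4.5,0,4, -1,-0.2,4.5,0,4, -1,-0.2,4.5,0,4, -1,-0.2,4.5,0,4, -1,-0.2,4.5,0,4, -1,-0.2,4.5,0,4, -1,-0.2,4.5,0,4, -1,-0.2,4.5,0,4, -1,-0.2,4.5,0,4, -1,-0.2,4.5,0,4, -1,0,1.5,0,0, -1,0,1.5,0,0, -1,0,0,0,0]'
python3 -c "
from h import *
goto(.598,.0395,.159,14.3)"
```

```text
time_s: 14.98
tcp_pos: [0.5583, 0.0098, 0.1615]
tcp_rot: [0.856, 3.02, 0.001]
contact_force: [1.1, 3.1, 6.9]
finger_gap: 0.0136
grasp_force: 39.9
time_s: 16.73
tcp_pos: [0.5976, 0.0389, 0.1615]
tcp_rot: [-1.924, -2.48, 0.003]
contact_force: [-7.5, 3.2, 7.2]
finger_gap: 0.0135
grasp_force: 40.5
t 16.73 ydir 14.4 q6 1.26 turn 0.1 shift [0.5 0.5 2.5] tilt [-0.003  0.    -1.   ] pos [0.5976 0.0389 0.1615] q1 -0.06
```

```bash
python3 -m inch '[-1,0,2,0,1, -1,0,2,0,1, -1,0,0,0,0, -1,0,0,0,0]'
python3 -m inch '[-0.3,0,0,0,0, -0.3,0,0,0,0, -0.3,0,0,0,0, -0.3,0,0,-40,0, -0.3,0,0,-50,0, -0.3,0,-40,-40,0, -0.3,0,-40,0,0, -0.3,0,0,0,0, -0.3,0,0,0,0]'
python3 - <<'E'
from h import *
im,d,c,T=look('wrist')
cv2.imwrite('pics/w4.png',cv2.cvtColor(cv2.resize(im,(768,576)),cv2.COLOR_RGB2BGR))
v,u=np.mgrid[0:384,0:512]; P=pts(np.c_[u.ravel(),v.ravel()],d,c,T).reshape(384,512,3)
g=im.max(2); z=P[...,2]; near=np.hypot(P[...,0]-.614,P[...,1]+.024)
w=(g<75)&(near<.03)&(z>.190)&(z<.215); q=P[w][:,:2].astype(np.float32); print(w.sum(),cv2.minAreaRect(q))
h=(g<75)&(near>.05)&(near<.085)&(z>.178)&(z<.2);print('handle',h.sum(),P[h].mean(0))
C=np.array([.4716,-.126]); r=np.hypot(P[...,0]-C[0],P[...,1]-C[1])
s=(g<75)&(z>.165)&(z<.195)&(r<.095)&(r>.015)&(P[...,1]<-.14); q=P[s][:,:2].astype(np.float32)
print('sleeve',s.sum(),P[s].mean(0),cv2.minAreaRect(q))
goto(.463,-.19,.25,80)
E
```

```text
time_s: 17.23
tcp_pos: [0.6009, 0.0397, 0.1615]
tcp_rot: [-1.967, -2.445, 0.004]
contact_force: [-10.7, 1.4, 9.5]
finger_gap: 0.0135
grasp_force: 40.7
time_s: 18.35
tcp_pos: [0.5256, 0.0225, 0.2915]
tcp_rot: [1.97, 2.447, 0.001]
contact_force: [0.6, 0.3, 0.3]
finger_gap: 0.03
grasp_force: 0.0
603 ((0.6150198578834534, -0.02300095185637474), (0.03855695575475693, 0.012621607631444931), 11.636322975158691)
handle 228 [0.59845617 0.03993507 0.18675371]
sleeve 155 [ 0.46129756 -0.17233418  0.17995567] ((0.4619769752025604, -0.17099818587303162), (0.04678109660744667, 0.008398894220590591), 80.80977630615234)
t 18.40 ydir 12.3 q6 1.26 turn -67.7 shift [  25.  -220.3   41.2] tilt [ 0. -0. -1.] pos [0.5259 0.0226 0.2912] q1 -0.1
```

View pics/w4.png

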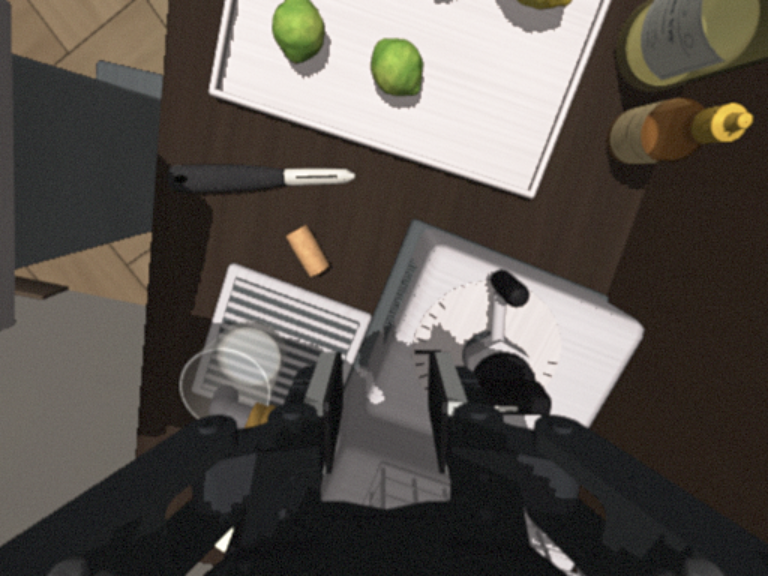

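The nut handle is back at its tight position and the wing is still on the mark at 11.6°. Next is the tap: I go above it and measure.

```bash
python3 -m inch '[-0.3,0,0,0,10.7, -0.3,0,0,0,10.7, -0.3,0,0,0,0]'
python3 -c "
from h import *
goto(.43,-.15,.28,-9.2)"
```

```text
time_s: 18.77
tcp_pos: [0.5258, 0.0227, 0.2908]
tcp_rot: [-2.388, -2.04, 0.001]
contact_force: [0.3, -0.0, 0.3]
finger_gap: 0.0299
grasp_force: 0.0
t 18.77 ydir -9.0 q6 1.63 turn 0.2 shift [-185.8  -66.9   10.8] tilt [-0.001  0.    -1.   ] pos [0.5258 0.0227 0.2908] q1 -0.1
```

```bash
python3 -m inch '[-0.3,-46,-16.5,0,0, -0.3,-46,-17,0,0, -0.3,-46,-17,0,0, -0.3,-47,-17,0,0, -0.3,0,0,0,0, -0.3,0,0,0,0]'
python3 - <<'E'
from h import *
im,d,c,T=look('wrist')
cv2.imwrite('pics/w5.png',cv2.cvtColor(cv2.resize(im,(640,480)),cv2.COLOR_RGB2BGR))
v,u=np.mgrid[0:384,0:512]; P=pts(np.c_[u.ravel(),v.ravel()],d,c,T).reshape(384,512,3)
g=im.max(2); z=P[...,2]
C=np.array([.4716,-.126]); r=np.hypot(P[...,0]-C[0],P[...,1]-C[1])
s=(g<75)&(z>.165)&(z<.195)&(r<.1)&(P[...,1]<-.135); q=P[s][:,:2].astype(np.float32)
print('sleeve',s.sum(),P[s].mean(0),cv2.minAreaRect(q),q[:,1].min(),q[:,1].max())
s=(z>.172)&(z<.2)&(r<.03); print('knob',s.sum(),P[s].mean(0))
goto(.462,-.185,.156,-9.2)
E
```

```text
time_s: 19.52
tcp_pos: [0.4297, -0.1494, 0.2912]
tcp_rot: [-2.388, -2.041, -0.0]
contact_force: [0.4, 1.2, 0.3]
finger_gap: 0.0296
grasp_force: 0.0
sleeve 811 [ 0.46380637 -0.16786025  0.17909757] ((0.46425849199295044, -0.17059510946273804), (0.05358829349279404, 0.01337541826069355), 80.63435363769531) -0.19774434 -0.14378706
knob 810 [ 0.47043478 -0.13018956  0.17673696]
t 19.57 ydir -8.9 q6 1.23 turn 0.3 shift [-30.4  37.5 135.2] tilt [ 0.  0. -1.] pos [ 0.4298 -0.149   0.2912] q1 -0.49
```

View pics/w5.png

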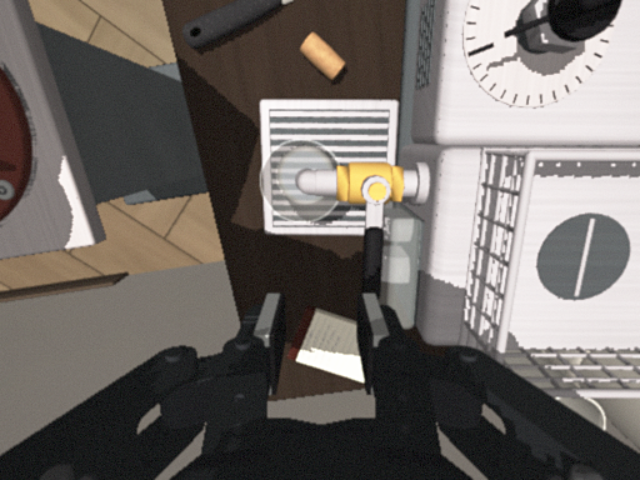

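```bash
python3 -m inch '[-0.2,-8,12.5,0,0, -0.2,-8,12.5,0,0, -0.2,-7,12.5,15,0, -0.2,0,0,40,0, -0.2,0,0,40,0, -0.2,0,0,40,0, -0.2,0,0,0,0, -0.5,0,0,0,0, -0.8,0,0,0,0, -1,0,0,0,0, -1,0,0,0,0]' 40
python3 -m inch '[-1,0.2,-5.2,0,5, -1,0.2,-5.2,0,5, -1,0.2,-5.2,0,5, -1,0.2,-5.2,0,5, -1,0.2,-5.2,0,5, -1,0.2,-5.2,0,5, -1,0.2,-5.2,0,5, -1,0.2,-5.2,0,5, -1,0.2,-5.2,0,5, -1,0,0,0,0, -1,0,0,0,0]'
python3 -c "
from h import *
goto(.43,-.15,.28,-54)
p=robot.read_state()['tcp_pos'];print(np.degrees(np.arctan2(p[1]+.1185,p[0]-.4729)))"
```

```text
time_s: 20.95
tcp_pos: [0.4637, -0.1787, 0.1577]
tcp_rot: [2.388, 2.037, 0.001]
contact_force: [-1.4, -0.2, 7.4]
finger_gap: 0.0124
grasp_force: 42.2
time_s: 22.32
tcp_pos: [0.4248, -0.1547, 0.1577]
tcp_rot: [2.987, 0.969, 0.004]
contact_force: [-0.3, 0.4, 8.2]
finger_gap: 0.0125
grasp_force: 42.3
t 22.32 ydir -54.1 q6 2.00 turn -0.1 shift [   7.2   -0.4 -122.3] tilt [ 0.003 -0.001 -1.   ] pos [ 0.4248 -0.1547  0.1577] q1 -0.51
-143.04700424691336
```

Release, rise and check; then on to the limes.

```bash
python3 -m inch '[-0.3,0,0,0,0, -0.3,0,0,0,0, -0.3,0,0,0,0, -0.2,0,0,-40,0, 0,0,0,-50,0, 0.3,0,0,-50,0, 1,-30,0,-20,0, 1,-30,0,0,-10.7, 1,0,0,0,-10.7, 1,0,0,0,-10.7, 1,0,0,0,-10.7, 1,0,0,0,0]'
python3 - <<'E'
from h import *
im,d,c,T=look('wrist')
v,u=np.mgrid[0:384,0:512]; P=pts(np.c_[u.ravel(),v.ravel()],d,c,T).reshape(384,512,3)
g=im.max(2); z=P[...,2]
r=np.hypot(P[...,0]-.473,P[...,1]+.1185)
s=(g<75)&(z>.165)&(z<.195)&(r<.1)&(r>.02); q=P[s][:,:2].astype(np.float32)
print('sleeve',s.sum(),P[s].mean(0),cv2.minAreaRect(q))
im,d,c,T=look('top','top2.png')
hsv=cv2.cvtColor(im,cv2.COLOR_RGB2HSV)
g=(hsv[...,0]>32)&(hsv[...,0]<60)&(hsv[...,1]>120)&(hsv[...,2]>40)
n,l,st,ce=cv2.connectedComponentsWithStats(g.astype(np.uint8))
for i in range(1,n):
    if st[i,4]>60:
        print(ce[i].round(1),st[i,4],onplane([ce[i]],.025,c,T)[0].round(4))
goto(.5,.17,.15)
E
```

```text
time_s: 23.82
tcp_pos: [0.3751, -0.1896, 0.3163]
tcp_rot: [-2.43, -1.991, 0.0]
contact_force: [-0.6, 0.5, -1.0]
finger_gap: 0.0853
grasp_force: 0.0
sleeve 875 [ 0.42875647 -0.14884091  0.17928594] ((0.47509056329727173, -0.14238956570625305), (0.145771324634552, 0.03296491503715515), 9.196910858154297)
[154.3  86.7] 96 [0.8049 0.3044 0.025 ]
[165.8 197.2] 103 [0.5182 0.2661 0.025 ]
[201.4 204.3] 87 [0.5014 0.1744 0.025 ]
[158.  237.5] 120 [0.4149 0.2835 0.025 ]
[197.2 237.6] 118 [0.4166 0.1834 0.025 ]
t 23.93 ydir -11.5 q6 1.13 turn 0.0 shift [377.2  50.6 166.3] tilt [-0.  0. -1.] pos [ 0.3751 -0.1895  0.3163] q1 -0.64
```

```bash
python3 -m inch '[1,61,-1,0,0, 1,61,-1,0,0, 1,61,-1,0,0, 1,61,-1,0,0, 1,61,-1,0,0, 1,61,-1,0,0, 1,0,0,0,0, 1,0,0,0,0]'
cat > limes.py <<'E'
from h import *
def limes(save=None):
    im,d,c,T=look('wrist',save)
    hsv=cv2.cvtColor(im,cv2.COLOR_RGB2HSV)
    g=((hsv[...,0]>30)&(hsv[...,0]<62)&(hsv[...,1]>110)&(hsv[...,2]>25)).astype(np.uint8)
    g=cv2.morphologyEx(g,cv2.MORPH_CLOSE,np.ones((5,5)))
    for ct in cv2.findContours(g,cv2.RETR_EXTERNAL,cv2.CHAIN_APPROX_NONE)[0]:
        if cv2.contourArea(ct)<300: continue
        m=onplane(ct.reshape(-1,2),.024,c,T)[:,:2]*1000
        if m[:,0].max()>650: continue
        (x,y),(a,b),th=cv2.fitEllipse(m.astype(np.float32))
        # long-axis world angle: cv2 angle is of first (width) axis; second axis at th+90
        print('lime x %.1f y %.1f  axes %.0f %.0f  short-axis dir %.0f'%(x,y,a,b,th%180))
E
python3 - <<'E'
from limes import *
limes('w6.png'); goto(.5014,.1744,.15)
E
```

```text
time_s: 24.92
tcp_pos: [0.4405, 0.1705, 0.3161]
tcp_rot: [-2.43, -1.991, 0.001]
contact_force: [-0.5, -0.3, -0.4]
finger_gap: 0.0854
grasp_force: 0.0
lime x 418.6 y 182.8  axes 38 45  short-axis dir 13
lime x 503.4 y 172.0  axes 38 44  short-axis dir 57
lime x 416.7 y 282.5  axes 38 45  short-axis dir 141
lime x 520.0 y 262.7  axes 42 46  short-axis dir 103
t 24.98 ydir -11.4 q6 1.98 turn 0.0 shift [ 16.5  58.7 166.2] tilt [-0. -0. -1.] pos [0.4406 0.1699 0.3162] q1 0.21
```

View pics/w6.png

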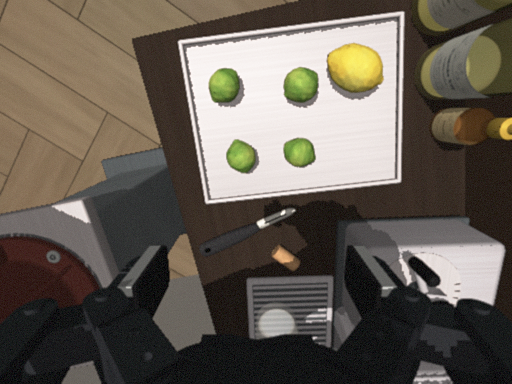

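The four limes are at wrist pixels (240,156), (299,152), (224,85) and (301,84), and the lemon is at (355,68). I grasp the first lime.

```bash
python3 -m inch '[0.6,8,-24,40,0, 0.6,0,0,60,0, 0.6,0,0,60,0, 0.6,0,0,60,0, 0.6,0,0,50,0, 0.6,0,0,30,0, 0.6,0,0,11,0, 0.6,0,0,0,0, -0.2,0,0,0,0, -0.5,0,0,0,0, -1,0,0,0,0, -1,0,0,0,0, -1,0,0,0,0]' 40
python3 - <<'E'
from h import *
im,d,c,T=look('top')
v,u=np.mgrid[0:384,0:512]
P=pts(np.c_[u.ravel(),v.ravel()],d,c,T).reshape(384,512,3)
g=im.astype(int).max(2); m=((g<110)&(abs(u-360)<25)&(abs(v-152)<25)).astype(np.uint8)
n,l,st,ce=cv2.connectedComponentsWithStats(m); i=1+st[1:,4].argmax()
B=onplane([ce[i]],.17,c,T)[0]; print('disc',ce[i],st[i],B)
B=np.array([.619,-.195]); a=np.radians(-9.3); Rm=np.array([[np.cos(a),-np.sin(a)],[np.sin(a),np.cos(a)]])
for s in((33,33),(33,-33),(-33,33),(-33,-33)): print(s,(B+Rm@np.array(s)/1000).round(4))
goto(.4186,.1828,.005)
E
```

```text
time_s: 26.6
tcp_pos: [0.4202, 0.1832, 0.0068]
tcp_rot: [2.427, 1.991, 0.004]
contact_force: [-1.2, -1.8, 9.2]
finger_gap: 0.0407
grasp_force: 39.1Traceback (most recent call last):
  File "<stdin>", line 6, in <module>
ValueError: attempt to get argmax of an empty sequence
```

```bash
python3 -m inch '[-1,0,0,-20,0, -1,0,0,-50,0, -1,0,0,-60,0, -1,0,0,-60,0, -1,0,0,-60,0, -1,0,0,-50,0, -1,0,0,0,0]'
python3 - <<'E'
from h import *
im,d,c,T=look('top')
im2=im[125:180,335:388].astype(int).max(2); print(im2[27,::4],im2[::4,26])
m=cv2.inRange(im2.astype(np.uint8),0,140)
n,l,st,ce=cv2.connectedComponentsWithStats(m); i=1+st[1:,4].argmax()
print('disc',ce[i]+[335,125],st[i],onplane([ce[i]+[335,125]],.172,c,T)[0])
B=np.array([.619,-.195]); a=np.radians(-9.3); Rm=np.array([[np.cos(a),-np.sin(a)],[np.sin(a),np.cos(a)]])
for s in((33,33),(33,-33),(-33,33),(-33,-33)): print(s,(B+Rm@np.array(s)/1000).round(4))
goto(*(B+Rm@np.array([.033,-.033])),.29,-9.3)
E
```

```text
time_s: 27.52
tcp_pos: [0.4206, 0.1836, 0.3098]
tcp_rot: [2.426, 1.991, 0.012]
contact_force: [0.9, -0.6, -1.0]
finger_gap: 0.0407
grasp_force: 40.6
[236 236 237 117 155 180 191 163 124 110 196 235 233 232] [233 233 232 217 105 108 107 188 108 108 109 237 238 239]
disc [358.62633452 159.07829181] [ 11  26  28  16 281] [ 0.60424943 -0.19202526  0.172     ]
(33, 33) [ 0.6569 -0.1678]
(33, -33) [ 0.6462 -0.2329]
(-33, 33) [ 0.5918 -0.1571]
(-33, -33) [ 0.5811 -0.2222]
t 27.57 ydir -11.3 q6 2.02 turn -2.0 shift [-374.2  290.9   17.9] tilt [ 0.004  0.001 -1.   ] pos [0.4196 0.1833 0.3074] q1 0.25
```

```bash
python3 -m inch '[-1,0,0,0,-2, -1,-41.6,32.3,0,0, -1,-41.6,32.3,0,0, -1,-41.6,32.3,0,0, -1,-41.6,32.3,0,0, -1,-41.6,32.3,0,0, -1,-41.6,32.3,0,0, -1,-41.6,32.3,0,0, -1,-41.6,32.3,0,0, -1,-41.6,32.3,0,0, -1,0,0,0,0, -1,0,0,0,0]'
python3 -c "
from h import *
goto(.6462,-.2329,.184,-9.3)
im,d,c,T=look('top','top3.png');cv2.imwrite('pics/t3.png',cv2.cvtColor(cv2.resize(im[100:220,300:460],(640,480)),cv2.COLOR_RGB2BGR))"
```

```text
time_s: 29.08
tcp_pos: [0.6448, -0.2329, 0.3036]
tcp_rot: [-2.391, -2.033, 0.002]
contact_force: [0.4, 1.1, -1.2]
finger_gap: 0.0404
grasp_force: 40.7
t 29.07 ydir -9.2 q6 1.28 turn 0.1 shift [1.000e-01 1.700e+00 1.196e+02] tilt [-0.003  0.001 -1.   ] pos [ 0.6448 -0.2329  0.3036] q1 -0.45
```

```bash
python3 -m inch '[-1,0,0,40,0, -1,0,0,40,0, -1,0,0,30,0, -1,0,0,9,0, -1,0,0,0,0, 0.2,0,0,0,0, 0.2,0,0,0,0, 0.2,0,0,0,0, 0.2,0,0,-40,0, 0.2,0,0,-60,0, 0.5,0,0,0,0]'
python3 - <<'E'
from limes import *
im,d,c,T=look('top')
hsv=cv2.cvtColor(im,cv2.COLOR_RGB2HSV)
g=((hsv[...,0]>32)&(hsv[...,0]<60)&(hsv[...,1]>110)&(hsv[...,2]>40)).astype(np.uint8)
n,l,st,ce=cv2.connectedComponentsWithStats(g)
for i in range(1,n):
    if st[i,4]>30: print(ce[i].round(1),st[i,4],onplane([ce[i]],.195 if ce[i][0]>300 else .025,c,T)[0].round(4))
goto(.5034,.1725,.28,57)
goto(.5034,.1725,.28,34)
E
```

```text
time_s: 30.5
tcp_pos: [0.6474, -0.2343, 0.2921]
tcp_rot: [2.387, 2.029, 0.006]
contact_force: [0.1, 0.2, -0.2]
finger_gap: 0.0641
grasp_force: 0.0
[154.5  88.5] 231 [0.8001 0.3036 0.025 ]
[380.4 140. ] 258 [ 0.6442 -0.2345  0.195 ]
[166.6 196.8] 139 [0.5193 0.2639 0.025 ]
[202.1 204.1] 126 [0.5021 0.1725 0.025 ]
[158.4 237.3] 137 [0.4153 0.2826 0.025 ]
t 30.55 ydir -9.3 q6 1.28 turn -66.3 shift [341.4 262.8   7.6] tilt [ 0.004 -0.002 -1.   ] pos [ 0.6465 -0.2339  0.2891] q1 -0.45
t 30.55 ydir -9.3 q6 1.28 turn -43.3 shift [416.9 108.6   7.6] tilt [ 0.004 -0.002 -1.   ] pos [ 0.6465 -0.2339  0.2891] q1 -0.45
```

```bash
python3 -m inch '[0.6,0,0,0,-10.7, 0.6,0,0,0,-10.7, 0.6,0,0,0,-10.7, 0.6,0,0,0,-10.7, 0.6,52,13.5,0,0, 0.6,52,13.5,0,0, 0.6,52,13.5,0,0, 0.6,52,13.5,0,0, 0.6,52,13.5,0,0, 0.6,52,13.5,0,0, 0.6,52,13.5,0,0, 0.6,52,13.5,0,0, 0.6,0,0,0,0, 0.6,0,0,0,0]'
python3 -c "
from limes import *
goto(.503,.172,.005)
limes()"
```

```text
time_s: 32.3
tcp_pos: [0.5053, 0.173, 0.2856]
tcp_rot: [-1.485, -2.768, 0.002]
contact_force: [0.4, -0.6, 1.0]
finger_gap: 0.0684
grasp_force: 0.0
t 32.30 ydir 33.6 q6 1.18 turn 0.0 shift [  0.5  -2.2 280.6] tilt [-0.001 -0.001 -1.   ] pos [0.5053 0.173  0.2856] q1 0.19
lime x 503.5 y 172.1  axes 38 45  short-axis dir 56
lime x 516.8 y 289.4  axes 42 46  short-axis dir 113
lime x 416.4 y 282.8  axes 39 45  short-axis dir 139
```

```bash
python3 -m inch '[0.6,0.5,-2,60,0, 0.6,0,0,60,0, 0.6,0,0,60,0, 0.6,0,0,50,0, 0.6,0,0,35,0, 0.6,0,0,15,0, 0.6,0,0,0,0, -0.2,0,0,0,0, -0.5,0,0,0,0, -1,0,0,0,0, -1,0,0,0,0, -1,0,0,0,0]' 40
python3 -m inch '[-1,0,0,-20,0, -1,0,0,-50,0, -1,0,0,-60,0, -1,0,0,-60,0, -1,0,0,-60,0, -1,0,0,-50,0, -1,0,0,0,10.7, -1,0,0,0,10.7, -1,0,0,0,10.7, -1,0,0,0,10.7, -1,0,0,0,0]'
python3 -c "
from h import *
goto(.5811,-.2222,.186,-9.3)"
```

```text
time_s: 33.85
tcp_pos: [0.5049, 0.1725, 0.0081]
tcp_rot: [1.485, 2.766, 0.002]
contact_force: [-1.5, -2.6, 7.7]
finger_gap: 0.0406
grasp_force: 39.4
time_s: 35.22
tcp_pos: [0.5037, 0.1726, 0.3073]
tcp_rot: [2.392, 2.036, 0.002]
contact_force: [-0.3, 0.8, -0.8]
finger_gap: 0.0406
grasp_force: 40.6
t 35.23 ydir -9.2 q6 1.92 turn 0.1 shift [-377.1  140.   121.3] tilt [ 0.002  0.    -1.   ] pos [0.5037 0.1726 0.3073] q1 0.19
```

```bash
python3 -m inch '[-1,-44.5,19.7,0,0, -1,-44.5,19.7,0,0, -1,-44.5,19.7,0,0, -1,-44.5,19.7,0,0, -1,-44.5,19.7,0,0, -1,-44.5,19.7,0,0, -1,-44.3,19.5,0,0, -1,0,0,0,0, -1,0,0,40,0, -1,0,0,40,0, -1,0,0,30,0, -1,0,0,11,0, -1,0,0,0,0, 0.15,0,0,0,0, 0.15,0,0,0,0, 0.15,0,0,0,0, 0.15,0,0,-40,0, 0.15,0,0,-60,0, 0.5,0,0,0,0]'
python3 - <<'E'
from limes import *
im,d,c,T=look('top')
hsv=cv2.cvtColor(im,cv2.COLOR_RGB2HSV)
g=((hsv[...,0]>32)&(hsv[...,0]<60)&(hsv[...,1]>110)&(hsv[...,2]>40)).astype(np.uint8)
n,l,st,ce=cv2.connectedComponentsWithStats(g)
for i in range(1,n):
    if st[i,4]>30: print(ce[i].round(1),st[i,4],onplane([ce[i]],.195 if ce[i][0]>300 else .025,c,T)[0].round(4))
goto(.4165,.2826,.28,-41)
E
```

```text
time_s: 37.6
tcp_pos: [0.5916, -0.1578, 0.2905]
tcp_rot: [2.388, 2.03, 0.006]
contact_force: [0.4, 0.2, -0.5]
finger_gap: 0.0641
grasp_force: 0.0
[154.6  88.5] 228 [0.8001 0.3034 0.025 ]
[345.2 164.1] 242 [ 0.5893 -0.1572  0.195 ]
[156.3 197.9] 150 [0.5159 0.2904 0.025 ]
[158.3 237.3] 139 [0.4155 0.2827 0.025 ]
t 37.65 ydir -9.3 q6 1.35 turn 31.7 shift [ 217.9 -420.1    6.3] tilt [ 0.004 -0.002 -1.   ] pos [ 0.5906 -0.1574  0.2877] q1 -0.38
```

```bash
python3 -m inch '[0.6,0,0,0,8, 0.6,0,0,0,8, 0.6,36,-38.4,0,0, 0.6,36,-38.4,0,0, 0.6,36,-38.4,0,0, 0.6,36,-38.4,0,0, 0.6,36,-38.4,0,0, 0.6,36,-38.4,0,0, 0.6,36,-38.4,0,0, 0.6,36,-38.4,0,0, 0.6,36,-38.4,0,0, 0.6,0,0,0,0, 0.6,0,0,0,0]'
python3 -c "
from limes import *
goto(.416,.2826,.005)
limes()"
```

```text
time_s: 39.28
tcp_pos: [0.4148, 0.2832, 0.2845]
tcp_rot: [2.653, 1.683, -0.002]
contact_force: [-0.3, 0.0, -0.6]
finger_gap: 0.0682
grasp_force: 0.0
t 39.27 ydir -25.2 q6 2.46 turn 0.0 shift [  0.3   1.5 279.5] tilt [-0.001 -0.001 -1.   ] pos [0.4148 0.2832 0.2845] q1 0.45
lime x 416.8 y 282.4  axes 38 44  short-axis dir 136
lime x 517.0 y 288.4  axes 43 46  short-axis dir 105
```

```bash
python3 -m inch '[0.6,0,1.5,60,0, 0.6,0,0,60,0, 0.6,0,0,60,0, 0.6,0,0,50,0, 0.6,0,0,35,0, 0.6,0,0,14,0, 0.6,0,0,0,0, -0.2,0,0,0,0, -0.5,0,0,0,0, -1,0,0,0,0, -1,0,0,0,0, -1,0,0,0,0]' 40
python3 -m inch '[-1,0,0,-20,0, -1,0,0,-50,0, -1,0,0,-60,0, -1,0,0,-60,0, -1,0,0,-60,0, -1,0,0,-50,0, -1,0,0,0,-8, -1,0,0,0,-8, -1,0,0,0,0]'
python3 -c "
from h import *
goto(.655,-.168,.186,-9.3)"
```

```text
time_s: 40.83
tcp_pos: [0.4178, 0.2834, 0.008]
tcp_rot: [2.653, 1.681, 0.004]
contact_force: [-0.7, -1.1, 7.3]
finger_gap: 0.0391
grasp_force: 39.1
time_s: 41.95
tcp_pos: [0.4165, 0.283, 0.3073]
tcp_rot: [2.394, 2.034, 0.002]
contact_force: [-0.3, -0.3, -0.5]
finger_gap: 0.0392
grasp_force: 40.4
t 41.95 ydir -9.3 q6 2.18 turn -0.0 shift [-406.6  308.1  121.3] tilt [ 0.001  0.001 -1.   ] pos [0.4165 0.283  0.3073] q1 0.45
```

```bash
python3 -m inch '[-1,-40.7,30.8,0,0, -1,-40.7,30.8,0,0, -1,-40.7,30.8,0,0, -1,-40.7,30.8,0,0, -1,-40.7,30.8,0,0, -1,-40.7,30.8,0,0, -1,-40.7,30.8,0,0, -1,-40.7,30.8,0,0, -1,-40.7,30.8,0,0, -1,-40.6,31,0,0, -1,0,0,0,0, -1,0,0,0,0]'
python3 -c "
from h import *
goto(.656,-.168,.186,-9.3)
im,d,c,T=look('top');cv2.imwrite('pics/t4.png',cv2.cvtColor(cv2.resize(im[100:220,300:460],(640,480)),cv2.COLOR_RGB2BGR))"
```

```text
time_s: 43.45
tcp_pos: [0.655, -0.168, 0.3063]
tcp_rot: [-2.396, -2.032, -0.0]
contact_force: [-0.2, 0.6, 0.3]
finger_gap: 0.0391
grasp_force: 40.5
t 43.45 ydir -9.4 q6 1.38 turn -0.1 shift [1.000e-01 1.100e+00 1.203e+02] tilt [-0.  0. -1.] pos [ 0.655  -0.168   0.3063] q1 -0.36
```

```bash
python3 -m inch '[-1,0,1,40,0, -1,0,0,40,0, -1,0,0,30,0, -1,0,0,10,0, -1,0,0,0,0, 0.1,0,0,0,0, 0.1,0,0,0,0, 0.1,0,0,0,0, 0.1,0,0,-40,0, 0.1,0,0,-60,0, 0.5,0,0,0,0]'
python3 - <<'E'
from limes import *
im,d,c,T=look('side')
cv2.imwrite('pics/s1.png',cv2.cvtColor(im,cv2.COLOR_RGB2BGR))
goto(.517,.289,.28,105)
E
```

```text
time_s: 44.88
tcp_pos: [0.6583, -0.1693, 0.292]
tcp_rot: [2.388, 2.029, 0.007]
contact_force: [-0.0, -0.2, 0.4]
finger_gap: 0.0631
grasp_force: 0.0
t 44.92 ydir -9.3 q6 1.37 turn 65.7 shift [ -17.1 -478.7    7.6] tilt [ 0.005 -0.002 -1.   ] pos [ 0.6574 -0.1689  0.289 ] q1 -0.36
```

```bash
python3 -m inch '[0.4,0,0,0,-9.9, 0.4,0,0,0,-9.9, 0.4,0,0,0,-9.9, 0.4,0,0,0,-9.9, 0.4,0,0,0,-9.9, 0.4,0,0,0,-9.9, 0.4,0,0,0,-9.9, 0.4,0,0,0,-10, 0.4,28.9,38.2,0,0, 0.4,28.9,38.2,0,0, 0.4,28.9,38.2,0,0, 0.4,28.9,38.2,0,0, 0.4,28.9,38.2,0,0, 0.4,28.9,38.2,0,0, 0.4,28.9,38.2,0,0, 0.4,28.9,38.2,0,0, 0.4,28.9,38.2,0,0, 0.4,28.9,38.2,0,0, 0.4,0,0,0,0, 0.4,0,0,0,0]'
python3 -c "
from limes import *
goto(.517,.289,.005)
limes('w7.png')
im,d,c,T=look('top');cv2.imwrite('pics/t5.png',cv2.cvtColor(np.vstack([cv2.resize(im[100:270,120:460],(680,340)),cv2.resize(cv2.imread('pics/w7.png')[:,:,::-1],(340,255))[:,[*range(340)]*2]])[:600],cv2.COLOR_RGB2BGR))"
```

```text
time_s: 47.42
tcp_pos: [0.5147, 0.289, 0.2855]
tcp_rot: [-0.544, -3.093, 0.002]
contact_force: [-0.1, 0.3, -0.3]
finger_gap: 0.0596
grasp_force: 0.0
t 47.42 ydir 70.1 q6 0.74 turn 0.0 shift [ -2.4   1.2 280.5] tilt [-0.001 -0.001 -1.   ] pos [0.5147 0.289  0.2855] q1 0.39
lime x 516.8 y 288.5  axes 42 46  short-axis dir 105
```

View pics/t5.png

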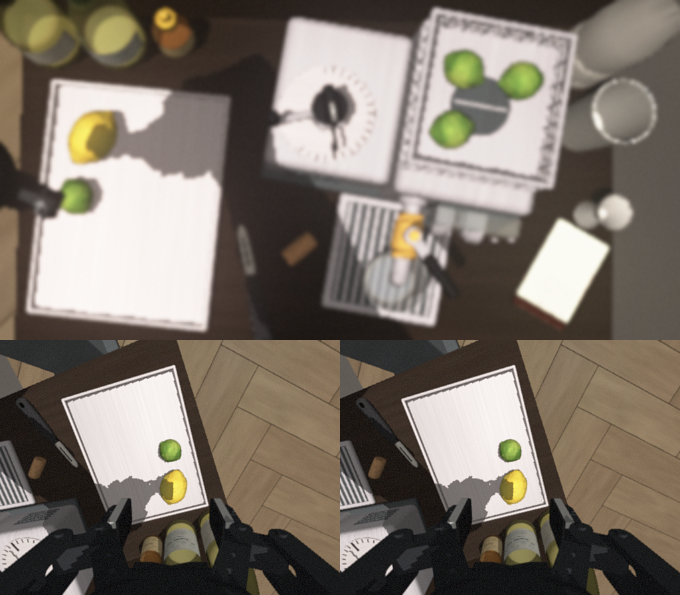

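The top view shows three limes in the basket, the free slot at lower right (515,140), the tap lever at 45°, and the last lime at (77,195) clear of the lemon.

```bash
python3 -m inch '[0.4,-2.2,0.7,60,0, 0.4,0,0,60,0, 0.4,0,0,60,0, 0.4,0,0,50,0, 0.4,0,0,35,0, 0.4,0,0,14,0, 0.4,0,0,0,0, -0.2,0,0,0,0, -0.5,0,0,0,0, -1,0,0,0,0, -1,0,0,0,0, -1,0,0,0,0]' 40
python3 -m inch '[-1,0,0,-20,0, -1,0,0,-50,0, -1,0,0,-60,0, -1,0,0,-60,0, -1,0,0,-60,0, -1,0,0,-50,0, -1,0,0,0,9.9, -1,0,0,0,9.9, -1,0,0,0,9.9, -1,0,0,0,9.9, -1,0,0,0,9.9, -1,0,0,0,9.9, -1,0,0,0,9.9, -1,0,0,0,10, -1,0,0,0,0]'
python3 -c "
from h import *
goto(.5795,-.223,.192,-9.3)"
```

```text
time_s: 49.02
tcp_pos: [0.5188, 0.2896, 0.0092]
tcp_rot: [0.544, 3.091, 0.002]
contact_force: [-1.0, -1.2, 7.1]
finger_gap: 0.0422
grasp_force: 41.0
time_s: 50.9
tcp_pos: [0.5173, 0.2892, 0.3081]
tcp_rot: [2.392, 2.036, 0.002]
contact_force: [-0.5, 0.1, 0.5]
finger_gap: 0.0418
grasp_force: 40.9
t 50.90 ydir -9.2 q6 2.12 turn 0.1 shift [-495.5  144.1  115.9] tilt [ 0.001  0.    -1.   ] pos [0.5173 0.2892 0.3081] q1 0.39
```

```bash
python3 -m inch '[-1,-49.5,14.4,0,0, -1,-49.5,14.4,0,0, -1,-49.5,14.4,0,0, -1,-49.5,14.4,0,0, -1,-49.5,14.4,0,0, -1,-49.5,14.4,0,0, -1,-49.5,14.4,0,0, -1,-49.5,14.4,0,0, -1,-49.5,14.4,0,0, -1,-49.5,14.4,0,0, -1,0,0,0,0, -1,0,0,0,0, -1,0,0,40,0, -1,0,0,40,0, -1,0,0,26,0, -1,0,0,10,0, -1,0,0,0,0]'
python3 -m inch '[0.1,0,0,0,0, 0.1,0,0,0,0, 0.1,0,0,0,0, 0.1,0,0,-40,0, 0.1,0,0,-60,0, 0.1,0,0,-40,0, 0.1,30,-50,0,0, 0.1,30,-50,0,0, 0.1,30,-50,0,0, 0.1,30,-50,0,0, 0.1,0,0,0,0, 0.1,0,0,0,0]'
python3 - <<'E'
from h import *
v,u=np.mgrid[0:384,0:512]
im,d,c,T=look('wrist'); P=pts(np.c_[u.ravel(),v.ravel()],d,c,T).reshape(384,512,3)
g=im.max(2); z=P[...,2]
near=np.hypot(P[...,0]-.614,P[...,1]+.024)
w=(g<75)&(near<.03)&(z>.190)&(z<.215); q=P[w][:,:2].astype(np.float32); print('wing',w.sum(),cv2.minAreaRect(q) if w.sum()>9 else 0)
h=(g<75)&(near>.05)&(near<.085)&(z>.178)&(z<.2);print('handle',h.sum(),P[h].mean(0))
r=np.hypot(P[...,0]-.473,P[...,1]+.1185)
s=(g<75)&(z>.172)&(z<.19)&(r<.09)&(r>.02)&(P[...,0]<.47); q=P[s][:,:2].astype(np.float32); print('sleeve',s.sum(),P[s].mean(0),cv2.minAreaRect(q))
a,d,c,T=look('top')
hsv=cv2.cvtColor(a,cv2.COLOR_RGB2HSV)
m=((hsv[...,0]>30)&(hsv[...,0]<62)&(hsv[...,1]>100)&(u>300)).astype(np.uint8)
for k in (np.argwhere(cv2.erode(m,np.ones((9,9))))[:, ::-1],):
    n,l,st,ce=cv2.connectedComponentsWithStats(cv2.erode(m,np.ones((7,7))))
    Rm=R.from_euler('z',9.3,degrees=True).as_matrix()
    for i in range(1,n): 
        p=pts([ce[i]],d,c,T)[0]; print('lime juicer-frame',(Rm@(onplane([ce[i]],.195,c,T)[0]-[.619,-.195,.17])).round(3),'top z',p[2].round(3))
out=np.hstack([cv2.resize(a[100:260,240:420],(405,360)),cv2.resize(im,(390,360))[:,:390]])
cv2.imwrite('pics/fin.png',cv2.cvtColor(out,cv2.COLOR_RGB2BGR))
E
```

```text
time_s: 53.02
tcp_pos: [0.5798, -0.2217, 0.1917]
tcp_rot: [-2.392, -2.037, -0.0]
contact_force: [0.1, 0.2, 0.7]
finger_gap: 0.0418
grasp_force: 40.9
time_s: 54.52
tcp_pos: [0.4022, -0.0721, 0.3319]
tcp_rot: [2.392, 2.034, 0.001]
contact_force: [0.7, -0.0, -1.1]
finger_gap: 0.0467
grasp_force: 0.0
wing 705 ((0.6136098504066467, -0.024159502238035202), (0.042781904339790344, 0.013297957368195057), 11.55329704284668)
handle 346 [0.59799988 0.03787689 0.186232  ]
sleeve 559 [ 0.42730826 -0.14814814  0.17886788] ((0.42918407917022705, -0.14914825558662415), (0.054445259273052216, 0.01311502605676651), 36.38456726074219)
lime juicer-frame [0.032 0.03  0.025] top z 0.211
lime juicer-frame [ 0.031 -0.034  0.025] top z 0.212
lime juicer-frame [-0.036  0.032  0.025] top z 0.209
lime juicer-frame [-0.033 -0.032  0.025] top z 0.218
```

View pics/fin.png

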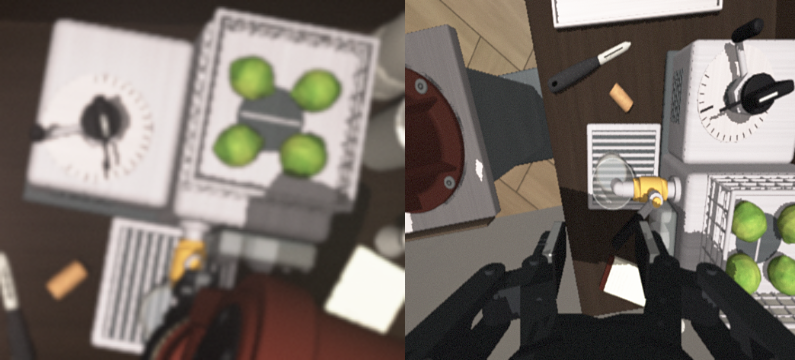

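The final view shows four limes in the basket, the pointer on the long mark, the nut handle tight, and the tap at about 44°, with the tumbler in place.

```bash
python3 -c "
from station import robot
print(robot.job_done())"
```

```text
the job is handed in; nothing more can be done
None
```

The job is handed in, with no verdict returned: all four limes are in the basket, the lemon is still in the pan, the pointer is on the long mark, the jam nut is tight again, the tap is at about 44°, and the tumbler was never touched.

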